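# Unclip the slide cassette from the bench shaker and hold it up

### The arm

A 7-joint arm with a two-finger parallel gripper is mounted at the origin on the work surface. World frame = base frame: x ahead of the robot, y to its left, z up, the work surface at z = 0. Lengths are in m, angles in rad, forces in N, time in s.
With the tool pointing down it reaches from about 0.35 to 0.9 m from the base axis. Payload 8.1 kg.
Tool frame: the origin (TCP) lies midway between the tips of the shut fingers; the grasp point (between the pads) lies 19 mm behind it (arm.hold_point_z is the distance from the TCP to the grasp point, in m); z points along the fingers, y is the direction in which the jaws open and shut (so a half turn about z gives the same grasp; the last joint's range is limited). The gripper opens to 92 mm and grips with 3 to 60 N. Pads are 19 mm wide; open, the fingers measure 130 mm over their backs; the gripper's body (75 mm by 190 mm) begins 47 mm behind the grasp point.
Start: joints at [-1.302, 0.434, 0.025, 1.573, -0.012, 1.134, -0.075], TCP at [0.227, 0.582, 0.207] pointing down, gripper open.
Joint ranges: [-2.62, 2.62], [-0.44, 2.09], [-1.27, 1.32], [0.08, 2.57], [-1.32, 4.46], [0.12, 2], [-2.74, 2.74]. Speed limits (rad/s): [2.22, 2.22, 3.01, 3.01, 3.14, 3.14, 3.14].

### API

Orientations are given as a rotation vector (axis times angle).
In Python, from cell import arm gives the robot as it stands.
- The arm moves only by the shell command python3 -m pendant 'ROWS' [FORCE]. ROWS is JSON, a list of rows, each a list of 3 entries, a list of its own where there are three numbers: the shift along the tool's x, y, z in m, then the turn, a rotation vector about the tool's x, y, z in degrees, then the finger opening in m, from 0 to 0.0918. A call has 1 to 10 rows; each row shifts and turns the commanded pose from where the row before left it, along the tool's axes as they then stand; what a row does not reach is not made up. A row lasts 1/8 s, in which the tool goes at most 62.5 mm and 10.7 degrees, less where a joint would pass 70% of its speed; a pose out of reach is approached as far as the arm can. A call with a gripper value outside its range is refused whole. The fingers move at their own pace and stop on an object; FORCE is the grip in N (left out, the last holds). Time passes only in rows, so rows that do not move let the fingers close. It gives the time, the measured TCP pose, the force and the opening at its end, in the units of the state.
- arm.observe(): the state, without advancing time (a new reading comes with each control period).
- arm.get_image(name): name is "scene" or "side" or "wrist"; returns (picture, depth): 480x640x3 uint8, red, green, blue; 480x640 float32, m along the optical axis (not along the pixel's ray), 0 where there is no reading.
- arm.camera_params(name): a dict with "fovy" (degrees; the focal length in pixels is half the picture's height over the tangent of half this angle, whatever the lens; pixels are square), "cx", "cy" (the principal point, pixels), "rvec" (rotation vector, rad) and "tvec" (3), from world to camera coordinates, as OpenCV has them; the wrist camera has in their place "mount" (4x4, takes a point from camera to tool coordinates, whose origin is the TCP and whose axes are the flange's). Camera axes: x right, y down, z forward; pixel columns grow to the right and rows downward; lengths in m; the calibration is good to about 2 mm. A picture is of the moment at which its call begins: read the wrist's pose just before it. camera_params takes no time and is no camera call.
- arm.sign_off(): hands the job in, once; it reports no verdict.
Trained networks look in the newest picture that a camera, given by its name, has taken for a name from the list of things; names that differ only in an ending like _2 or _b are one class to them, and where a whole thing is asked for, a point or a joint stands for the part that bears it (a point fixed in the world has none). Each returns a list of dicts, best first, with "conf" (0 to 1); they miss things now and then, are a little off and sometimes report something else, mostly with a low value. They report only what shows in the picture. A call takes as long as a camera call. They do not tell look-alikes from the thing itself.
- arm.look_for(camera, label): "rect" ([centre column, centre row, width, height] in pixels, round what is visible of it).
- arm.masks_of(camera, label): "pixels" (480x640 bool, what is visible of it) and "rect" ([centre column, centre row, width, height] in pixels, round what is visible of it).
The state is a dict: "clock": time; "joints": joint angles; "dq": joint speeds; "joint_efforts": joint torques, N m; "position": TCP position; "ee_rot": TCP orientation; "force": force on the tool from outside, world axes, zero at the start; "ft_torque": the same for the moment, N m; "width": opening from 0.0 (shut) to 1.0 (fully open).
Only numpy, scipy, OpenCV 4.12 (cv2) and the standard library are available. Lean on these libraries where they do the work, as an engineer would, in place of code of your own. Each camera call takes 0.05 s, during which the arm holds its last target.

### The job

The shaker has finished: swing its steel hold-down hasp (red cross-bar at the tip) up off the slide cassette and right over past upright, so that it stays open. Then pinch the cassette's two orange side catches fully in together, lift the cassette level out of its cradle and finish while holding it still by the squeezed catches, at least 10 cm above where it sat and touching nothing but the gripper. Leave the beaker, the bottle and the dish where they stand.

Things in the scene. Friction and masses are not known exactly. Their poses are not given: they have to be found in the camera images.
- shaker: Grey bench shaker, 240 x 220 mm, aluminium platform top at 72 mm, fixed to the bench. Origin: under its centre, on the bench. Its x axis runs along the cassette and the hasp, from the hasp's tip (-x) to its hinge (+x); z is up.
- cradle (a point): Middle of the floor of the grey cradle that holds the cassette, 76 mm above the bench, over the shaker's origin. Side walls (29 to 41 mm out in y, within 25 mm in x) and end stops (44.5 to 50.5 mm out in x) are 18 mm high; the catches' barbs hook 4 mm under the lips of the side walls. The cassette has 2 to 3 mm of play.
- hasp (a joint): Angle of the hold-down hasp, rad: 0 = level over the cassette (starts at 0 to 0.15), 1.57 = upright, 2.2 = stop, leaning back beyond the hinge. It turns about the shaker's y axis; the -x end rises. Stays where it is left (hinge friction about 0.09 N m). Strap 14 mm wide, 4 mm thick.
- hasp_grip (a point): Centre of the red cross-bar at the hasp's tip: cylinder 16 mm thick, 26 mm long along the shaker's y, on a 12 mm wide stem; pinched by its ends it turns between the pads. 132 mm from the hinge line along the strap and 20 mm off its upper side (as closed): 162 mm above the bench when closed. A 12 mm wide post stands below it, top 134 mm above the bench.
- hasp_hinge (a point): Middle of the hasp's hinge line: 68 mm along the shaker's +x from its centre, 142 mm above the bench. Steel cheeks 34 mm apart overall in y, 14 mm in x, hold it.
- cassette_center (a point): Centre (half-way up) of the slide cassette: white rack with glass slides, 84 (x) x 32 (y) x 60 mm (z), loose, 0.11 to 0.24 kg; seated, its axes are the shaker's. An orange catch plate on each long side: 26 mm wide, 6 to 58 mm above the underside (free above the cradle walls from 18 mm up); 56 mm across both outer faces when out, 40 mm when fully in.
- catch_left_pad (a point): Pinch point on the outer face of the catch on the cassette's +y side, 44 mm above the cassette's underside.
- catch_right_pad (a point): The same on the -y side.
- catch_left (a joint): How far the +y catch is pressed in, m: 0 = out (hooked under the cradle's lip), 0.008 = fully in; it comes free when in by more than 4 mm. Spring: 1.6 N when out to 4.8 N fully in.
- catch_right (a joint): The same for the -y catch.
- beaker: Bystander: glass beaker, 68 mm across, 85 mm high. Origin under its centre.
- bottle: Bystander: brown bottle with blue cap, 60 mm across, 140 mm high. Origin under its centre.
- dish: Bystander: lidded clear dish, 89 mm across, 20 mm high. Origin under its centre.
Things that resemble listed ones, but are neither listed nor needed, are in the scene too. What is shaped like the part that bears cassette_center but green or purple is not meant.

How it is judged:
On the way, in this order (a step that is already met when the one before it is completed fails the run):
1. the hasp is swung past upright with the cassette still seated (value of joint hasp above 1.7 rad and z of cassette_center in the frame of shaker below 0.112 m), for 0.2 s.
2. both catches are pinched in by the fingers while the cassette is still seated (value of joint each of catch_left, catch_right above 0.0042 m and z of cassette_center in the frame of shaker below 0.112 m and value of joint hasp above 1.6 rad and contact force between the fingers and cassette above 2 N), for 0.1 s.
At the end, for the whole second after the job is handed in: Held by the fingers, both catches in over 4.2 mm, at least 100 mm above its seat, within 0.3 rad of level, under 0.03 m/s, touching neither shaker nor bystanders; hasp past upright (over 1.6 rad); beaker, bottle and dish upright within 30 mm of their places (z of cassette_center in the frame of shaker above 0.206 m and value of joint each of catch_left, catch_right above 0.0042 m and contact force between the fingers and cassette above 2 N and angle between cassette_center's own z axis and vertical below 0.3 rad and linear speed of cassette below 0.03 m/s and value of joint hasp above 1.6 rad and contact force between cassette and shaker below 0.1 N and contact force between cassette and beaker below 0.1 N and contact force between cassette and bottle below 0.1 N and contact force between cassette and dish below 0.1 N and not (distance of any of beaker, bottle, dish from where it was at the start of the episode above 0.03 m or angle between any of beaker, bottle, dish's own z axis and vertical above 0.35 rad)); the arm keeps its last pose, push and grip.
It fails at once if a bystander is pushed more than 30 mm or tipped over (distance of any of beaker, bottle, dish from where it was at the start of the episode above 0.03 m or angle between any of beaker, bottle, dish's own z axis and vertical above 0.35 rad).
It fails at once if the cassette is tilted more than 0.5 rad (angle between cassette_center's own z axis and vertical above 0.5 rad).
It fails at once if the cassette is pulled out before the hasp is swung past upright (not (z of cassette_center in the frame of shaker below 0.112 m) and value of joint hasp below 1.5 rad).
It also fails if it takes over 45 s, if anything falls off the work surface, if the arm or the gripper's body presses on something with over 40 N, if the wrist force passes 120 N, or if a joint passes its speed limit or range.

## Working session

There is one attempt and no reset: what is moved stays moved. The work goes in short steps, Python scripts to look and compute and a shell command to move; the robot and the scene stay as the last step left them, time stands still between calls to the robot, and variables do not carry over. Pictures are saved under pics/ and viewed, and the job is handed in when it is done.

```bash
ls; mkdir -p pics
python3 - <<'E'
from cell import arm
import cv2
s=arm.observe(); print(s['clock'],s['position'],s['ee_rot'],s['force'],s['width'],arm.hold_point_z)
for n in ["scene","side","wrist"]:
    p,d=arm.get_image(n); cv2.imwrite(f'pics/{n}0.png',p[:,:,::-1]); print(n,{k:v for k,v in arm.camera_params(n).items()})
E
```

```text
pics
0.0 [0.22690592 0.58178244 0.20575547] [-5.80636635e-01 -3.08731906e+00  2.41515763e-03] [ 0.23346603 -0.02117431  0.00341698] 0.9963000484341916 0.0188
scene {'fovy': 44.73952583874667, 'cx': 326.19895417678686, 'cy': 245.49715337435643, 'rvec': array([ 2.10643835,  1.37523461, -0.47921383]), 'tvec': array([-0.29679042, -0.30866898,  1.44433036])}
side {'fovy': 48.003789173281895, 'cx': 324.8517962148526, 'cy': 241.81539609404206, 'rvec': array([ 0.08524057, -2.72510021,  1.54294447]), 'tvec': array([0.58093643, 0.09535691, 1.1688783 ])}
wrist {'fovy': 68.32329019696294, 'cx': 321.7398279699171, 'cy': 237.89114117840842, 'mount': array([[-4.26749085e-04, -9.57073826e-01, -2.89843939e-01,
         7.84019506e-02],
       [ 9.99999553e-01, -6.53114083e-04,  6.84263057e-04,
         6.55304300e-04],
       [-8.44191421e-04, -2.89843518e-01,  9.57073677e-01,
        -1.77526984e-01],
       [ 0.00000000e+00,  0.00000000e+00,  0.00000000e+00,
         1.00000000e+00]])}
```

View pics/scene0.png

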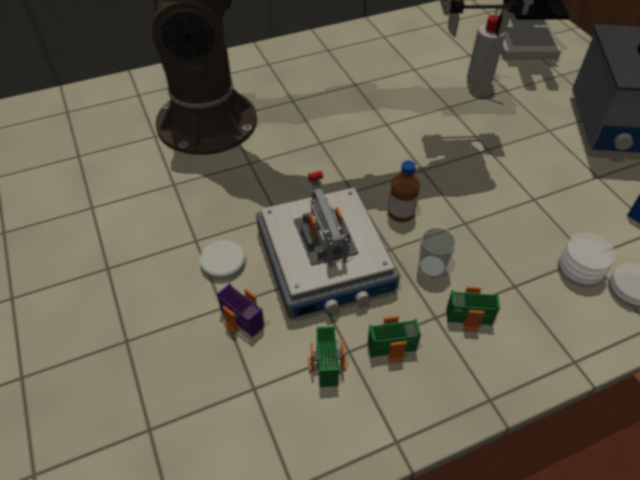

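View pics/side0.png

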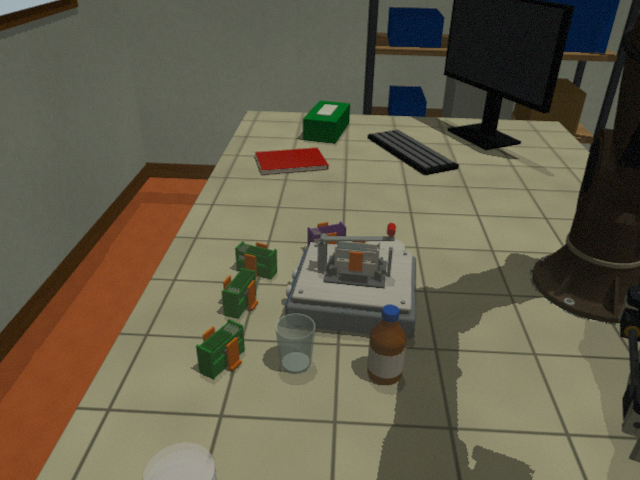

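View pics/wrist0.png

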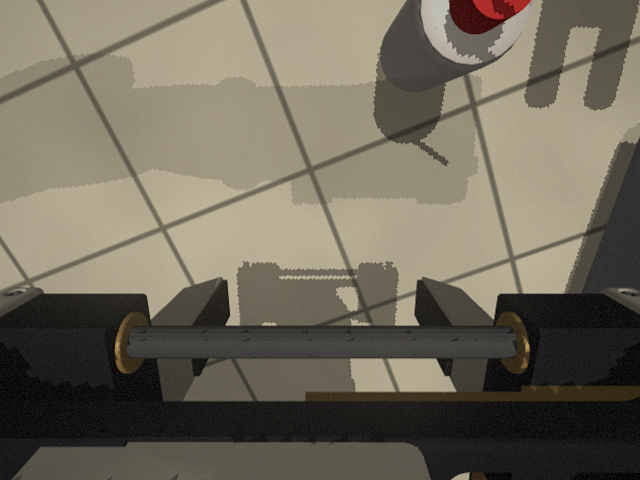

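The scene shows the shaker at about (325,245), with the red bar at (316,176) towards the robot. The white cassette sits under the hasp. The green ones at (327,355), (393,338), (473,307) and the purple one at (241,310) are look-alikes. The bottle is at (404,190), the beaker at (436,252) and the dish at (222,260).

```bash
cat > h.py <<'E'
import numpy as np, cv2
from cell import arm
from scipy.spatial.transform import Rotation as R
def cloud(n, d=None, pose=None):
    c=arm.camera_params(n); f=240/np.tan(np.radians(c['fovy']/2))
    v,u=np.mgrid[0:480,0:640]
    P=np.stack([(u-c['cx'])/f*d,(v-c['cy'])/f*d,d],-1)
    if n=='wrist':
        M=c['mount']; P=P@M[:3,:3].T+M[:3,3]
        return P@R.from_rotvec(pose['ee_rot']).as_matrix().T+pose['position']
    Rm=cv2.Rodrigues(c['rvec'])[0]
    return (P-c['tvec'])@Rm
def proj(n,X,pose=None):
    c=arm.camera_params(n); f=240/np.tan(np.radians(c['fovy']/2)); X=np.atleast_2d(X)
    if n=='wrist':
        X=(X-pose['position'])@R.from_rotvec(pose['ee_rot']).as_matrix()
        M=c['mount']; P=(X-M[:3,3])@M[:3,:3]
    else: P=X@cv2.Rodrigues(c['rvec'])[0].T+c['tvec']
    return np.c_[f*P[:,0]/P[:,2]+c['cx'],f*P[:,1]/P[:,2]+c['cy']]
E
python3 - <<'E'
from h import *
np.set_printoptions(precision=4,suppress=True)
for n in ['scene','side']:
    p,d=arm.get_image(n); W=cloud(n,d)
    np.savez(f'{n}1.npz',p=p,d=d)
    for l in ['shaker','hasp_grip','cassette_center','beaker','bottle','dish']:
        r=arm.masks_of(n,l)
        for q in r[:4]:
            m=q['pixels']&(d>0); X=W[m]
            print(n,l,round(q['conf'],2),np.round(q['rect']),m.sum(),np.median(X,0) if len(X) else '',X.min(0) if len(X) else '',X.max(0) if len(X) else '')
        if l=='shaker' and r:
            m=r[0]['pixels']&(d>0); X=W[m]; 
            print('zhist',np.histogram(X[:,2],bins=np.arange(0,.2,.01)))
            T=X[abs(X[:,2]-.072)<.006]; print('top',len(T),np.median(T[:,2]))
            # trim outliers
            rect=cv2.minAreaRect(T[:,:2].astype(np.float32)*1000); print(rect); print(cv2.boxPoints(rect))
    hsv=cv2.cvtColor(p,cv2.COLOR_RGB2HSV)
    red=((hsv[...,0]<6)|(hsv[...,0]>174))&(hsv[...,1]>170)&(hsv[...,2]>70)
    k=red&(W[...,2]>.13)&(W[...,2]<.22)&(W[...,0]>.3)&(W[...,0]<.8)&(abs(W[...,1])<.4)
    print('red',n,k.sum(),W[k].mean(0),W[k].min(0),W[k].max(0))
print(arm.observe()['clock'])
E
```

```text
scene shaker 0.81 [326. 242. 146. 146.] 12475 [0.5641 0.0728 0.0702] [ 0.2665 -0.0283 -0.0059] [0.6527 0.2387 0.1844]
scene shaker 0.34 [439. 254.  41.  54.] 1522 [0.619  0.2797 0.0552] [ 0.5252  0.2467 -0.0045] [0.6511 0.3687 0.0872]
zhist (array([  56,  210,  362,  480,  685, 1690, 2223, 5008,  193,  390,   48,
         59,  100,  104,  349,  216,   18,   74,   50]), array([0.  , 0.01, 0.02, 0.03, 0.04, 0.05, 0.06, 0.07, 0.08, 0.09, 0.1 ,
       0.11, 0.12, 0.13, 0.14, 0.15, 0.16, 0.17, 0.18, 0.19]))
top 7110 0.07091501811524836
((515.509765625, 92.596435546875), (200.73898315429688, 224.18502807617188), 84.44940948486328)
[[394.2346   3.5397]
 [617.3685 -18.1445]
 [636.7849 181.6532]
 [413.651  203.3374]]
scene hasp_grip 0.59 [327. 208.  34.  72.] 659 [0.508  0.0923 0.1506] [ 0.3393  0.0743 -0.0009] [0.5913 0.1662 0.1844]
scene hasp_grip 0.53 [223. 261.  48.  40.] 1447 [ 0.4485 -0.0983  0.0185] [ 0.3783 -0.1414 -0.0036] [ 0.4873 -0.0539  0.024 ]
scene cassette_center 0.87 [327. 223.  31.  50.] 739 [0.5185 0.0799 0.1218] [0.4223 0.0626 0.0681] [0.5596 0.1306 0.1533]
scene cassette_
[... 1991 characters left out ...]
 [0.7955 0.1712 0.0632]
side cassette_center 0.73 [326. 234.  40.  26.] 563 [ 0.5894 -0.0969  0.055 ] [ 0.5409 -0.2377 -0.0016] [0.6329 0.103  0.1475]
side beaker 0.58 [295. 345.  43.  62.] 1993 [0.6192 0.3002 0.0583] [ 0.5867  0.1876 -0.0024] [0.6654 0.3165 0.0877]
side beaker 0.53 [385. 345.  38.  82.] 2317 [0.467  0.3159 0.0762] [ 0.4306  0.1971 -0.0028] [0.4952 0.3275 0.1429]
side bottle 0.86 [385. 345.  40.  81.] 2331 [0.4672 0.3159 0.0764] [ 0.4358  0.2821 -0.0011] [0.4952 0.3275 0.143 ]
side dish 0.51 [388. 245.  38.  12.] 272 [ 0.4339 -0.1036  0.02  ] [ 0.3951 -0.1686 -0.0025] [0.4885 0.1054 0.1558]
red side 51 [0.4562 0.1043 0.1814] [0.4504 0.0868 0.1709] [0.4625 0.113  0.1855]
0.85
```

```bash
cat >> h.py <<'E'
def delta(target, ex, ey=None):
    """target TCP, ex: desired world tool-x direction (horizontal), tool z down. print shift in current tool axes & turn deg"""
    s=arm.observe(); Rc=R.from_rotvec(s['ee_rot']).as_matrix()
    x=np.array([ex[0],ex[1],0.]); x/=np.linalg.norm(x); z=np.array([0,0,-1.]); Rt=np.c_[x,np.cross(z,x),z]
    dr=R.from_matrix(Rc.T@Rt).as_rotvec(degrees=True)
    print('t',round(s['clock'],2),'pos',np.round(s['position'],4),'shift(tool,mm)',np.round(1000*Rc.T@(np.array(target)-s['position']),1),'shift in target axes',np.round(1000*Rt.T@(np.array(target)-s['position']),1),'turn',np.round(dr,2),'F',np.round(s['force'],2),'w',round(s['width'],3),'q',np.round(s['joints'],2))
E
python3 - <<'E'
from h import *
delta([0.457,0.099,0.29],[-.995,.096])
E
```

```text
t 0.85 pos [0.2271 0.5823 0.2065] shift(tool,mm) [-389.8 -366.7  -83.5] shift in target axes [-275.3 -459.   -83.5] turn [  0.    0.  -15.8] F [-0.27  0.33  0.25] w 1.0 q [-1.3   0.43  0.03  1.57 -0.01  1.13 -0.08]
```

```bash
python3 -m pendant '[[[0,0,-0.04],[0,0,-7.9],0.09],[[0,0,-0.045],[0,0,-7.9],0.09],[[-0.027,-0.045,0],[0,0,0],0.09],[[-0.027,-0.045,0],[0,0,0],0.09],[[-0.027,-0.045,0],[0,0,0],0.09],[[-0.027,-0.045,0],[0,0,0],0.09],[[-0.027,-0.045,0],[0,0,0],0.09]]'
python3 - <<'E'
from h import *
delta([0.457,0.099,0.29],[-.995,.096])
E
```

```text
clock: 1.72
position: [0.3405, 0.3438, 0.2918]
ee_rot: [0.151, 3.137, 0.001]
force: [0.8, 0.5, 0.5]
width: 0.98
t 1.73 pos [0.3405 0.3438 0.2918] shift(tool,mm) [-139.4 -232.4    1.7] shift in target axes [-139.4 -232.4    1.8] turn [ 0.03  0.02 -0.  ] F [0.79 0.5  0.49] w 0.98 q [-0.96  0.14  0.06  1.77 -0.01  1.23  0.58]
```

```bash
python3 -m pendant '[[[-0.028,-0.0465,0],[0,0,0],0.09],[[-0.028,-0.0465,0],[0,0,0],0.09],[[-0.028,-0.0465,0],[0,0,0],0.09],[[-0.028,-0.0465,0],[0,0,0],0.09],[[-0.028,-0.0465,0],[0,0,0],0.06],[[0,0,0],[0,0,0],0.06],[[0,0,0],[0,0,0],0.06]]'
python3 - <<'E'
from h import *
delta([0.457,0.099,0.29],[-.995,.096])
s=arm.observe(); p,d=arm.get_image('wrist'); W=cloud('wrist',d,s)
np.savez('w1.npz',p=p,d=d,pos=s['position'],rot=s['ee_rot']); cv2.imwrite('pics/w1.png',p[:,:,::-1])
hsv=cv2.cvtColor(p,cv2.COLOR_RGB2HSV)
red=((hsv[...,0]<6)|(hsv[...,0]>174))&(hsv[...,1]>170)&(hsv[...,2]>60)&(W[...,2]>.14)&(d>0)
X=W[red]; print('red',red.sum(),X.mean(0),X.min(0),X.max(0))
org=(hsv[...,0]>=6)&(hsv[...,0]<16)&(hsv[...,1]>170)&(hsv[...,2]>60)&(W[...,2]>.09)&(d>0)
n,L,st,ce=cv2.connectedComponentsWithStats(org.astype(np.uint8))
for i in range(1,n):
    if st[i,4]>40: X=W[L==i]; print('orange',st[i],X.mean(0).round(4),X.min(0).round(4),X.max(0).round(4))
T=W[(abs(W[...,2]-.072)<.005)&(d>0)]; print(cv2.minAreaRect(T[:,:2].astype(np.float32)*1000))
E
```

```text
clock: 2.6
position: [0.4567, 0.101, 0.2916]
ee_rot: [-0.151, -3.138, -0.001]
force: [-1.3, 0.3, 0.3]
width: 0.701
t 2.6 pos [0.4567 0.101  0.2916] shift(tool,mm) [-0.5 -1.9  1.6] shift in target axes [-0.5 -1.9  1.6] turn [ 0.03 -0.01 -0.01] F [-1.31  0.25  0.27] w 0.701 q [-0.6   0.1   0.3   1.82 -0.03  1.22  1.18]
red 8 [0.45395231 0.10476184 0.18216173] [0.44808806 0.09199886 0.17985164] [0.45784817 0.11049271 0.18367127]
((515.0145263671875, 149.45103454589844), (313.8128662109375, 208.93084716796875), 84.2502670288086)
```

View pics/w1.png

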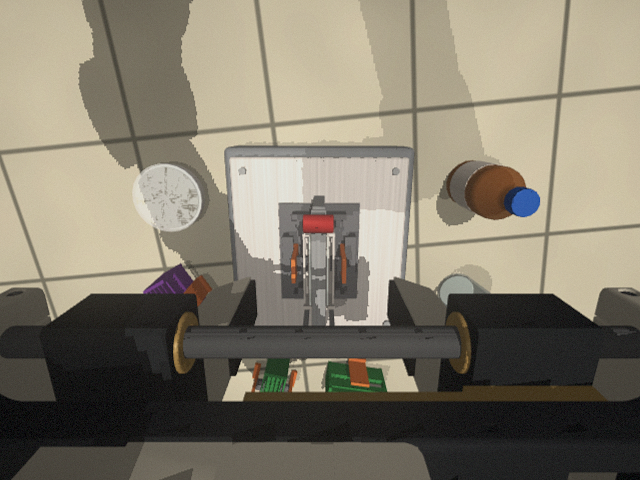

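The wrist view shows the red bar at (318,224). The white cassette is below it, with its orange catches at (294,265) and (344,265). I'll measure these next.

Run:
```python
from h import *
np.set_printoptions(precision=4,suppress=True)
D=np.load('w1.npz'); p,d=D['p'],D['d']; s=dict(position=D['pos'],ee_rot=D['rot']); W=cloud('wrist',d,s)
r,g,b=[p[...,i].astype(float) for i in range(3)]
red=(r>70)&(g<.35*r)&(b<.35*r)&(W[...,2]>.14)
ct=np.array([.517,.0937]); ex=np.array([.9954,-.0958]); ey=np.array([.0958,.9954])
def loc(X): return np.c_[(X[:,:2]-ct)@ex,(X[:,:2]-ct)@ey,X[:,2]]
X=loc(W[red&(d>0)]); print('red',len(X),X.mean(0),np.percentile(X,[1,99],axis=0))
org=(r>80)&(g>.3*r)&(g<.65*r)&(b<.3*r)&(W[...,2]>.09)&(d>0)
for sgn in (1,-1):
    X=loc(W[org]); X=X[(X[:,1]*sgn>0)&(abs(X[:,1])<.06)&(abs(X[:,0])<.06)]; print('org',len(X),np.median(X,0),np.percentile(X,[2,98],axis=0)); Y=X[X[:,2]>.12]; print(' top',len(Y),np.percentile(Y,[5,50,95],axis=0) if len(Y) else '')
# platform top
K=loc(W.reshape(-1,3)); K=K[(abs(K[:,2]-.072)<.004)&(abs(K[:,0])<.13)&(abs(K[:,1])<.125)]
print('top',len(K),np.percentile(K,[.2,99.8],axis=0))
c=cv2.resize(p[190:330,250:390],None,fx=4,fy=4,interpolation=cv2.INTER_CUBIC); cv2.imwrite('pics/w1c.png',c[:,:,::-1])
```

```text
red 2 [-0.0617  0.0105  0.1826] [[-0.0628  0.0101  0.1815]
 [-0.0605  0.011   0.1838]]
  return _methods._mean(a, axis=axis, dtype=dtype,
  ret = um.true_divide(
Traceback (most recent call last):
IndexError: index -1 is out of bounds for axis 0 with size 0
```

Run:
```python
from h import *
np.set_printoptions(precision=4,suppress=True)
D=np.load('w1.npz'); p,d=D['p'],D['d']; s=dict(position=D['pos'],ee_rot=D['rot']); W=cloud('wrist',d,s)
print(p[224,300:336:6],d[224,300:336:6],W[224,318], d[265,294],d[265,344],p[265,290:298],p[265,340:348],W[265,294],W[265,344])
c=cv2.resize(p[190:330,250:390],None,fx=4,fy=4,interpolation=cv2.INTER_CUBIC); cv2.imwrite('pics/w1c.png',c[:,:,::-1])
```

```text
[[ 83  80  75]
 [186  70  66]
 [187  70  65]
 [192  72  68]
 [187  70  68]
 [186  70  69]] [0.3883 0.2955 0.2954 0.2948 0.2952 0.2972] [0.4527 0.0991 0.1836] 0.35876888 0.358048 [[ 73  77  80]
 [209 123  74]
 [228 137  78]
 [226 136  77]
 [231 137  76]
 [142  84  52]
 [ 89  68  56]
 [ 79  73  69]] [[ 76  77  75]
 [ 97  66  56]
 [129  79  50]
 [148  84  55]
 [148  83  54]
 [153  89  59]
 [104  73  60]
 [ 67  61  58]] [0.506  0.0688 0.1337] [0.5106 0.1193 0.1344]
```

View pics/w1c.png

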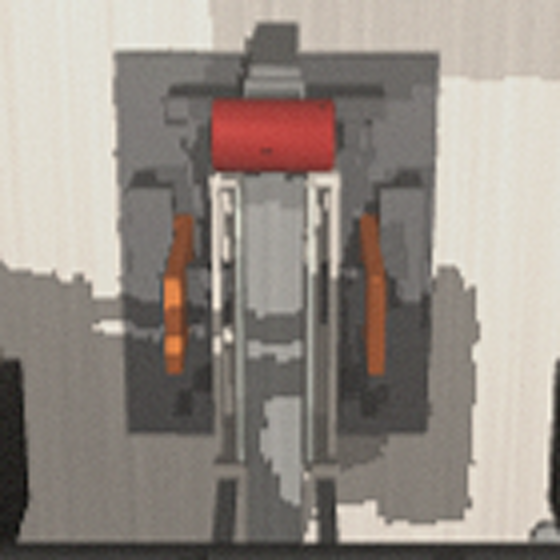

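The crop shows the red bar and strap over the white rack, with two orange catches in the grey cradle, so this is the one meant. The colours are paler than I assumed, so I'll loosen the thresholds.

```bash
cat >> h.py <<'E'
ct=np.array([.517,.0937]); ex=np.array([.9954,-.0958]); ey=np.array([.0958,.9954])
def loc(X): return np.c_[(X[:,:2]-ct)@ex,(X[:,:2]-ct)@ey,X[:,2]]
def feats(p,d,s,zred=.14,zor=.09):
    W=cloud('wrist',d,s); r,g,b=[p[...,i].astype(float) for i in range(3)]
    red=(r>70)&(g<.45*r)&(b<.45*r)&(W[...,2]>zred)&(d>0)
    X=loc(W[red]); print('red',len(X)); 
    if len(X): print(np.percentile(X,[2,50,98],axis=0))
    org=(r>80)&(g>.47*r)&(g<.68*r)&(b<.5*r)&(W[...,2]>zor)&(d>0)
    for sgn in (1,-1):
        X=loc(W[org]); X=X[(X[:,1]*sgn>0)&(abs(X[:,1])<.06)&(abs(X[:,0])<.06)]
        if len(X): print('org',len(X)); print(np.percentile(X,[2,50,98],axis=0))
        Y=X[X[:,2]>X[:,2].max()-.006] if len(X) else X
        if len(Y): print(' top'); print(np.percentile(Y,[3,50,97],axis=0))
    return W
E
python3 - <<'E'
from h import *
np.set_printoptions(precision=4,suppress=True)
D=np.load('w1.npz'); p,d=D['p'],D['d']; s=dict(position=D['pos'],ee_rot=D['rot']); 
W=feats(p,d,s)
r=p.astype(int)
K=loc(W.reshape(-1,3)); k=(abs(K[:,2]-.072)<.005)&(abs(K[:,0])<.13)&(abs(K[:,1])<.125); K=K[k]
print('top',len(K),np.percentile(K,[.2,99.8],axis=0))
for x in (-.09,-.07,-.05): q=K[abs(K[:,0]-x)<.005]; print(x,q[:,1].min(),q[:,1].max())
E
```

```text
red 472
[[-0.0703 -0.0133  0.1783]
 [-0.0648 -0.0008  0.1819]
 [-0.0575  0.0109  0.1839]]
org 155
[[-0.0562  0.0043  0.0925]
 [-0.0098  0.0242  0.133 ]
 [ 0.0097  0.0262  0.1788]]
 top
[[-0.0566  0.0005  0.1773]
 [-0.0562  0.006   0.1786]
 [-0.0558  0.01    0.18  ]]
org 184
[[-0.0561 -0.0291  0.0919]
 [-0.0087 -0.0266  0.1324]
 [ 0.0099 -0.0046  0.1785]]
 top
[[-0.0583 -0.013   0.1778]
 [-0.0561 -0.0056  0.1784]
 [-0.0559 -0.0011  0.1814]]
top 21218 [[-0.1113 -0.1005  0.0684]
 [ 0.0958  0.0978  0.0767]]
-0.09 -0.1010527446707878 0.0984805756686821
-0.07 -0.10057853166100594 0.09860373770661106
-0.05 -0.1012050951128636 0.09869786505532083
```

```bash
sed -i 's/^ct=.*/ct=np.array([.5149,.0927]); ex=np.array([.9954,-.0958]); ey=np.array([.0958,.9954])/' h.py
python3 - <<'E'
from h import *
delta([0.4532,0.0986,0.157],[-.9954,.0958])
E
```

```text
t 2.65 pos [0.4565 0.1016 0.2915] shift(tool,mm) [  3.   -3.3 134.5] shift in target axes [  3.   -3.3 134.5] turn [ 0.03 -0.01  0.06] F [ 0.25  0.9  -0.53] w 0.675 q [-0.6   0.1   0.3   1.82 -0.03  1.22  1.18]
```

```bash
python3 -m pendant '[[[0.003,-0.003,0.035],[0,0,0],0.05],[[0,0,0.035],[0,0,0],0.05],[[0,0,0.03],[0,0,0],0.05],[[0,0,0.02],[0,0,0],0.05],[[0,0,0.0145],[0,0,0],0.05],[[0,0,0],[0,0,0],0.05],[[0,0,0],[0,0,0],0.05]]' 12
python3 - <<'E'
from h import *
np.set_printoptions(precision=4,suppress=True)
delta([0.4532,0.0986,0.157],[-.9954,.0958])
s=arm.observe(); p,d=arm.get_image('wrist'); cv2.imwrite('pics/w2.png',p[:,:,::-1])
W=feats(p,d,s)
p,d=arm.get_image('side'); c=cv2.resize(p[180:340,270:470],None,fx=4,fy=4,interpolation=cv2.INTER_CUBIC);cv2.imwrite('pics/s2.png',c[:,:,::-1])
E
```

```text
clock: 3.52
position: [0.4541, 0.0983, 0.1577]
ee_rot: [0.15, 3.137, 0.001]
force: [0.4, 0.7, 0.4]
width: 0.543
t 3.52 pos [0.4541 0.0983 0.1577] shift(tool,mm) [0.9 0.2 0.7] shift in target axes [0.9 0.2 0.7] turn [0.03 0.05 0.02] F [0.36 0.7  0.36] w 0.543 q [-0.57  0.23  0.29  2.03 -0.08  0.89  1.24]
red 1639
[[-0.0693 -0.012   0.1749]
 [-0.0645  0.0001  0.1816]
 [-0.0557  0.0122  0.1836]]
org 224
[[-0.0141  0.0237  0.0907]
 [-0.0126  0.0253  0.1131]
 [ 0.0125  0.0278  0.1346]]
 top
[[-0.0544  0.0032  0.1783]
 [-0.0541  0.0053  0.1785]
 [-0.054   0.0092  0.179 ]]
org 218
[[-0.014  -0.0281  0.0907]
 [-0.0127 -0.0256  0.1127]
 [ 0.0125 -0.0241  0.1345]]
 top
[[-0.0591 -0.0125  0.1777]
 [-0.0564 -0.0069  0.1798]
 [-0.0538 -0.0013  0.1819]]
```

View pics/s2.png

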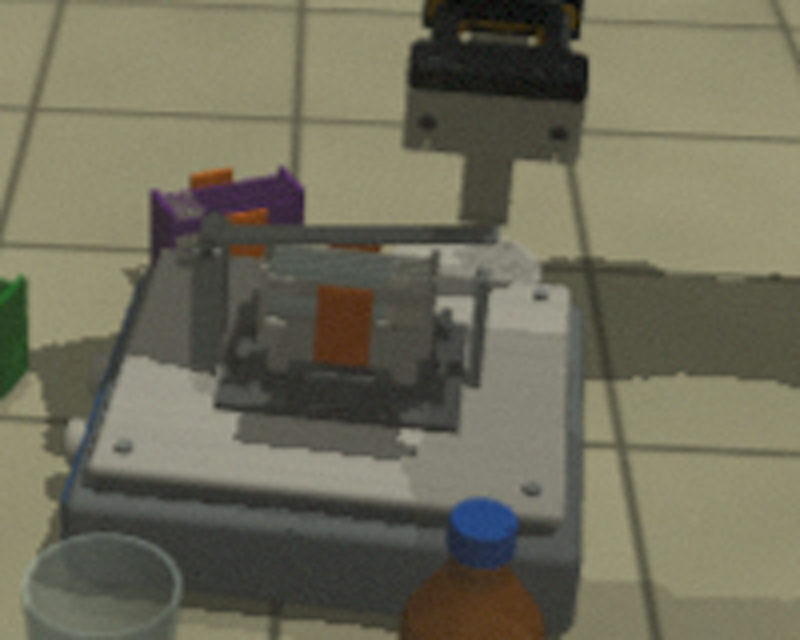

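View pics/w2.png

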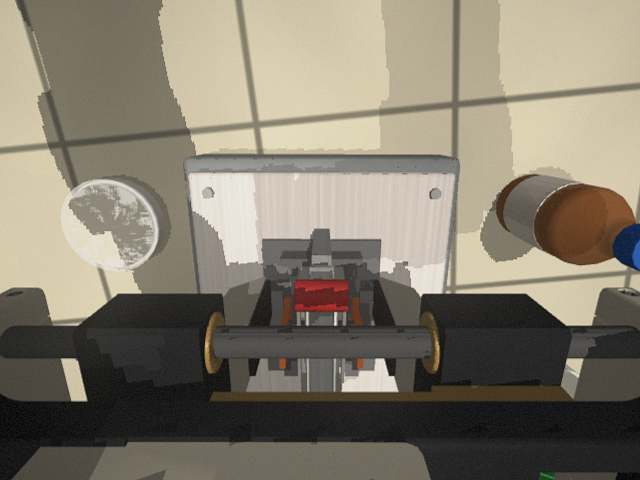

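The jaws straddle the red bar at (322,295) and are centred to within 1 mm. The side view agrees. Closing on it now.

```bash
python3 -m pendant '[[[0,0,0],[0,0,0],0.015],[[0,0,0],[0,0,0],0.015],[[0,0,0],[0,0,0],0.015],[[0,0,0],[0,0,0],0.015],[[0,0,0],[0,0,0],0.015],[[0,0,0],[0,0,0],0.015]]' 12
python3 - <<'E'
from h import *
delta([0.4541,0.0983,0.1577],[-.9954,.0958])
# arc rows: tool x=-ex, z down. angles from .107
a=np.r_[.107+np.arange(0,17)*0.12]; r=np.c_[-132*np.cos(a)+20*np.sin(a),132*np.sin(a)+20*np.cos(a)]
dd=np.diff(r,axis=0)
for ai,q,w in zip(a[1:],dd,r[1:]): print(round(ai,2),'dx_tool',round(-q[0],1),'dz_tool',round(-q[1],1),'bar z',round(142+w[1]))
E
```

```text
clock: 4.38
position: [0.4537, 0.098, 0.157]
ee_rot: [0.151, 3.138, 0.0]
force: [0.7, 1.4, -0.2]
width: 0.281
t 4.38 pos [0.4537 0.098  0.157 ] shift(tool,mm) [-0.4  0.4 -0.7] shift in target axes [-0.4  0.4 -0.7] turn [ 0.01  0.   -0.  ] F [ 0.74  1.39 -0.16] w 0.281 q [-0.57  0.23  0.29  2.03 -0.08  0.89  1.24]
0.23 dx_tool -5.0 dz_tool -15.2 bar z 191
0.35 dx_tool -6.8 dz_tool -14.5 bar z 206
0.47 dx_tool -8.5 dz_tool -13.6 bar z 219
0.59 dx_tool -10.0 dz_tool -12.5 bar z 232
0.71 dx_tool -11.5 dz_tool -11.2 bar z 243
0.83 dx_tool -12.7 dz_tool -9.7 bar z 253
0.95 dx_tool -13.8 dz_tool -8.1 bar z 261
1.07 dx_tool -14.7 dz_tool -6.4 bar z 267
1.19 dx_tool -15.3 dz_tool -4.6 bar z 272
1.31 dx_tool -15.8 dz_tool -2.8 bar z 275
1.43 dx_tool -16.0 dz_tool -0.9 bar z 276
1.55 dx_tool -16.0 dz_tool 1.1 bar z 274
1.67 dx_tool -15.7 dz_tool 3.0 bar z 271
1.79 dx_tool -15.3 dz_tool 4.8 bar z 267
1.91 dx_tool -14.6 dz_tool 6.6 bar z 260
2.03 dx_tool -13.7 dz_tool 8.3 bar z 252
```

```bash
python3 -m pendant '[[[-0.005,0,-0.0152],[0,0,0],0.015],[[-0.0068,0,-0.0145],[0,0,0],0.015],[[-0.0085,0,-0.0136],[0,0,0],0.015],[[-0.01,0,-0.0125],[0,0,0],0.015],[[-0.0115,0,-0.0112],[0,0,0],0.015],[[0,0,0],[0,0,0],0.015]]'
python3 - <<'E'
from h import *
delta([0.4958,0.0945,0.224],[-.9954,.0958])
E
```

```text
clock: 5.12
position: [0.4959, 0.0938, 0.2244]
ee_rot: [0.152, 3.137, 0.0]
force: [0.3, 1.4, 0.4]
width: 0.278
t 5.12 pos [0.4959 0.0938 0.2244] shift(tool,mm) [0.1 0.7 0.4] shift in target axes [0.1 0.7 0.4] turn [ 0.02  0.05 -0.04] F [0.32 1.45 0.4 ] w 0.278 q [-0.55  0.22  0.31  1.86 -0.08  1.08  1.27]
```

```bash
python3 -m pendant '[[[-0.0127,0,-0.0097],[0,0,0],0.015],[[-0.0138,0,-0.0081],[0,0,0],0.015],[[-0.0147,0,-0.0064],[0,0,0],0.015],[[-0.0153,0,-0.0046],[0,0,0],0.015],[[-0.0158,0,-0.0028],[0,0,0],0.015],[[-0.016,0,-0.0009],[0,0,0],0.015],[[-0.016,0,0.0011],[0,0,0],0.015],[[-0.0157,0,0.003],[0,0,0],0.015],[[-0.0153,0,0.0048],[0,0,0],0.015],[[-0.0146,0,0.0066],[0,0,0],0.015]]'; python3 -m pendant '[[[-0.0137,0,0.0083],[0,0,0],0.015],[[0,0,0],[0,0,0],0.015],[[0,0,0],[0,0,0],0.015]]'
python3 - <<'E'
from h import *
delta([0.4958,0.0945,0.224],[-.9954,.0958])
for n in ('side','scene'):
    p,d=arm.get_image(n); 
    c=p[140:340,270:470] if n=='side' else p[120:320,220:470]
    c=cv2.resize(c,None,fx=3,fy=3,interpolation=cv2.INTER_CUBIC);cv2.imwrite(f'pics/{n}3.png',c[:,:,::-1])
E
```

```text
clock: 6.38
position: [0.646, 0.079, 0.242]
ee_rot: [0.151, 3.134, 0.0]
force: [1.6, -0.8, 7.5]
width: 0.28
clock: 6.75
position: [0.6598, 0.0777, 0.2335]
ee_rot: [0.152, 3.134, -0.0]
force: [4.4, -0.0, 5.2]
width: 0.28
t 6.75 pos [0.6598 0.0777 0.2335] shift(tool,mm) [164.9   0.9   8.8] shift in target axes [164.9   1.    9.5] turn [ 0.01  0.24 -0.05] F [ 4.4  -0.04  5.23] w 0.28 q [-0.42  0.49  0.34  1.45 -0.17  1.23  1.42]
```

View pics/side3.png

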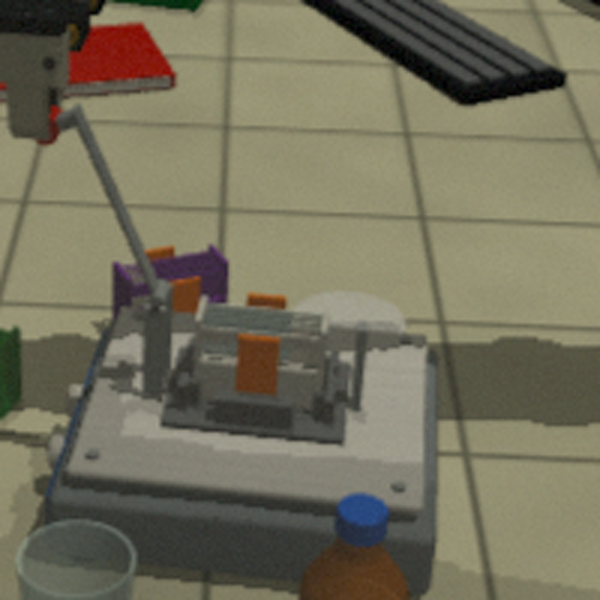

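View pics/scene3.png

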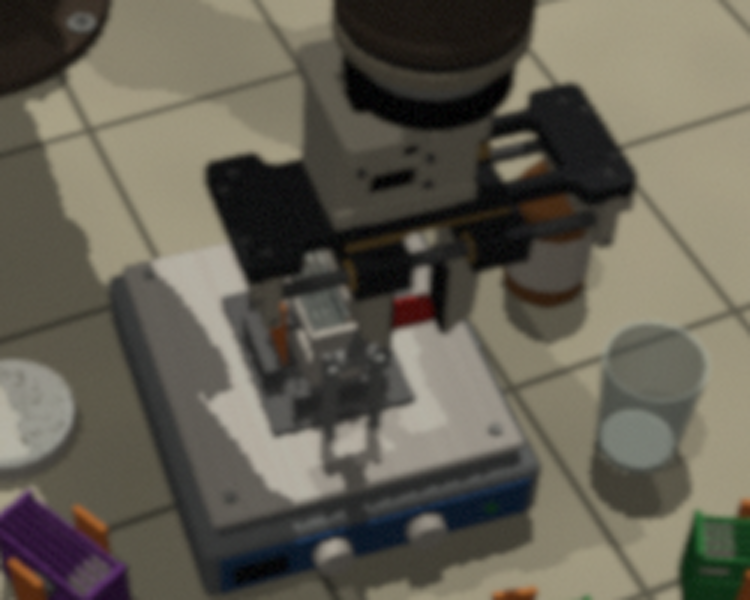

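The side view shows the strap leaning back beyond the hinge at about 2.0 rad, with the cassette still seated and now uncovered. I'll release it and go up.

```bash
python3 -m pendant '[[[0,0,0],[0,0,0],0.06],[[0,0,0],[0,0,0],0.06],[[0,0,0],[0,0,0],0.06],[[0,0,0],[0,0,0],0.06],[[0,0,-0.02],[0,0,0],0.07],[[0,0,-0.03],[0,0,0],0.08],[[0,0,-0.03],[0,0,0],0.0918],[[0,0,0],[0,0,0],0.0918]]'
python3 - <<'E'
from h import *
delta([ct[0]-.02*ex[0],ct[1]-.02*ex[1],0.25],[-.9954,.0958])
E
```

```text
clock: 7.85
position: [0.6593, 0.078, 0.3153]
ee_rot: [0.151, 3.134, 0.002]
force: [0.1, -0.7, -0.3]
width: 0.99
t 7.85 pos [0.6593 0.078  0.3153] shift(tool,mm) [165.4   0.7  64.6] shift in target axes [165.1   0.8  65.3] turn [ 0.07  0.24 -0.02] F [ 0.12 -0.71 -0.35] w 0.99 q [-0.42  0.45  0.36  1.32 -0.15  1.4   1.4 ]
```

```bash
python3 -m pendant '[[[0.04,0,0],[0,0.12,0],0.0918],[[0.05,0,0],[0,0.12,0],0.0918],[[0.05,0,0.02],[0,0,0],0.0918],[[0.04,0.001,0.04],[0,0,0],0.0918],[[0.015,0,0.02],[0,0,0],0.0918],[[0,0,0],[0,0,0],0.0918]]'
python3 - <<'E'
from h import *
np.set_printoptions(precision=4,suppress=True)
s=arm.observe(); p,d=arm.get_image('wrist'); cv2.imwrite('pics/w4.png',p[:,:,::-1])
W=feats(p,d,s)
p,d=arm.get_image('side'); c=cv2.resize(p[140:340,270:470],None,fx=3,fy=3,interpolation=cv2.INTER_CUBIC);cv2.imwrite('pics/s4.png',c[:,:,::-1])
delta([ct[0],ct[1],0.102],[-.9954,.0958])
E
```

```text
clock: 8.6
position: [0.4616, 0.0977, 0.2319]
ee_rot: [-0.149, -3.131, 0.001]
force: [0.3, 0.5, 0.5]
width: 1.004
red 0
org 241
[[-0.0134  0.0238  0.0921]
 [-0.0061  0.0255  0.1327]
 [ 0.0119  0.0285  0.1345]]
 top
[[-0.0132  0.0238  0.1309]
 [-0.001   0.0256  0.1333]
 [ 0.012   0.0275  0.1345]]
org 261
[[-0.0135 -0.0279  0.0911]
 [-0.0062 -0.0254  0.1316]
 [ 0.012  -0.0241  0.1346]]
 top
[[-0.0129 -0.028   0.1294]
 [-0.0006 -0.0258  0.1331]
 [ 0.012  -0.0242  0.1346]]
t 8.7 pos [0.4646 0.0978 0.2338] shift(tool,mm) [-51.   -0.3 131.6] shift in target axes [-50.5  -0.3 131.8] turn [ 0.01 -0.19 -0.02] F [0.93 0.19 0.4 ] w 0.999 q [-0.58  0.16  0.31  1.9  -0.06  1.09  1.22]
```

View pics/s4.png

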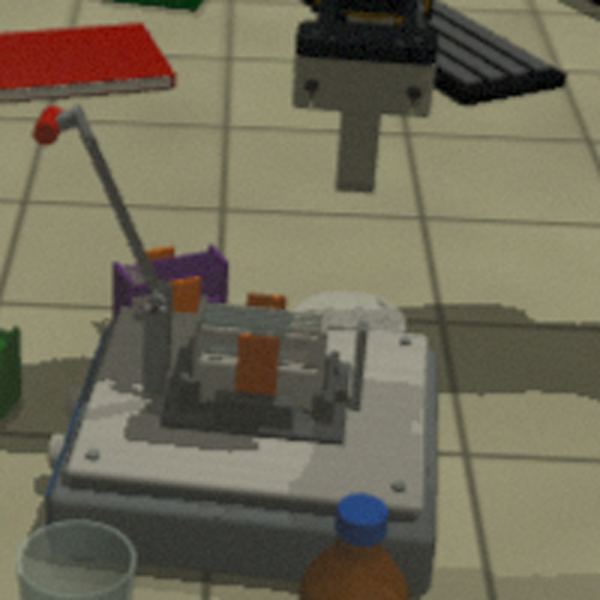

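View pics/w4.png

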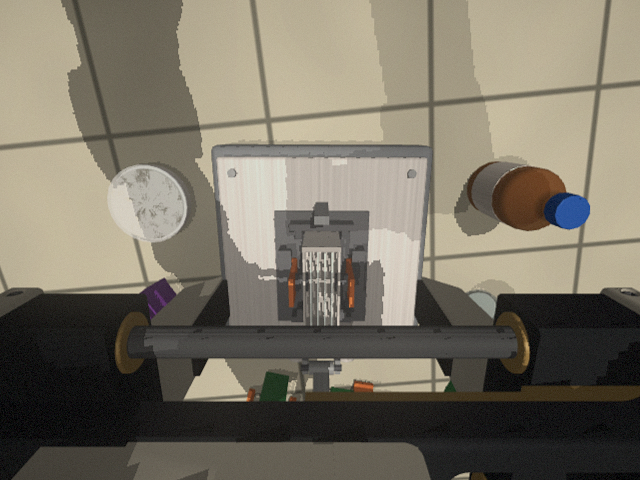

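The hasp stays open. The catches are visible at (293,285) and (350,285) and centred on my frame to within 1 mm. Moving over the cassette and down.

```bash
python3 -m pendant '[[[-0.025,0,0],[0,-0.19,0],0.0918],[[-0.0255,0,0.015],[0,0,0],0.0918],[[0,0,0.035],[0,0,0],0.0918],[[0,0,0.035],[0,0,0],0.0918],[[0,0,0.025],[0,0,0],0.0918],[[0,0,0.012],[0,0,0],0.0918],[[0,0,0],[0,0,0],0.0918],[[0,0,0],[0,0,0],0.0918]]' 8
python3 - <<'E'
from h import *
delta([ct[0]-.0007,ct[1],0.102],[-.9954,.0958])
p,d=arm.get_image('side'); c=cv2.resize(p[140:340,270:470],None,fx=3,fy=3,interpolation=cv2.INTER_CUBIC);cv2.imwrite('pics/s5.png',c[:,:,::-1])
E
```

```text
clock: 9.7
position: [0.515, 0.0931, 0.1122]
ee_rot: [0.151, 3.137, 0.001]
force: [-0.2, -0.0, 0.1]
width: 1.002
t 9.7 pos [0.515  0.0931 0.1122] shift(tool,mm) [ 0.8 -0.5 10.2] shift in target axes [ 0.8 -0.5 10.2] turn [ 0.04  0.05 -0.02] F [-0.21 -0.04  0.14] w 1.002 q [-0.51  0.38  0.3   1.95 -0.15  0.83  1.35]
```

View pics/s5.png

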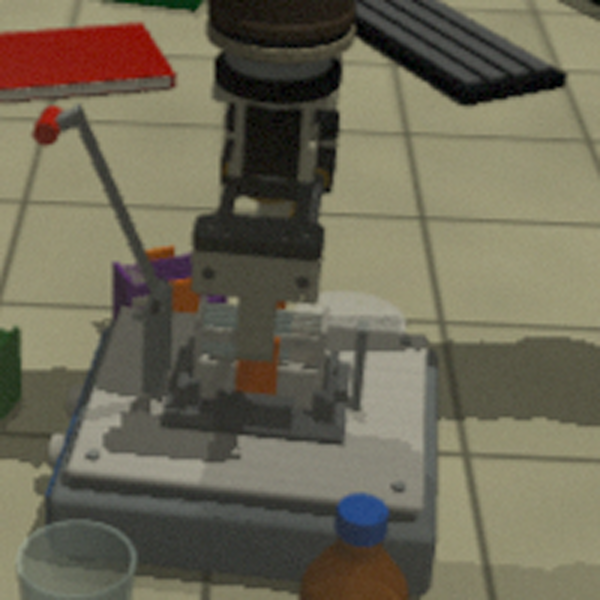

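```bash
python3 -m pendant '[[[0.0008,-0.0005,0.0095],[0,0,0],0.0918],[[0,0,0],[0,0,0],0.07],[[0,0,0],[0,0,0],0.06],[[0,0,0],[0,0,0],0.05],[[0,0,0],[0,0,0],0.04],[[0,0,0],[0,0,0],0.03],[[0,0,0],[0,0,0],0.03],[[0,0,0],[0,0,0],0.03],[[0,0,0],[0,0,0],0.03],[[0,0,0],[0,0,0],0.03]]' 25
python3 - <<'E'
from h import *
delta([ct[0]-.0007,ct[1],0.102],[-.9954,.0958])
print(arm.observe()['width']*91.8)
E
```

```text
clock: 11.0
position: [0.5132, 0.0926, 0.1023]
ee_rot: [-0.151, -3.138, -0.001]
force: [-2.4, -0.6, 8.3]
width: 0.405
t 11.0 pos [0.5132 0.0926 0.1023] shift(tool,mm) [-1.   0.2  0.3] shift in target axes [-1.   0.2  0.3] turn [ 0.02 -0.02 -0.02] F [-2.41 -0.56  8.29] w 0.405 q [-0.5   0.39  0.29  1.97 -0.15  0.8   1.35]
37.20759861271814
```

Run:
```python
from h import *
for n in ('side','wrist'):
    p,d=arm.get_image(n); 
    c=p[200:300,300:420] if n=='side' else p[200:360,220:430]
    c=cv2.resize(c,None,fx=[6,3.5][n!='side'],fy=[6,3.5][n!='side'],interpolation=cv2.INTER_CUBIC);cv2.imwrite(f'pics/{n}6.png',c[:,:,::-1])
print(arm.observe()['force'],arm.observe()['width']*91.8,arm.observe()['ft_torque'])
```

```text
[-2.30883634 -0.90561224  8.5663166 ] 36.7616058323097 [-0.07355617  0.58433809  0.03142199]
```

View pics/side6.png

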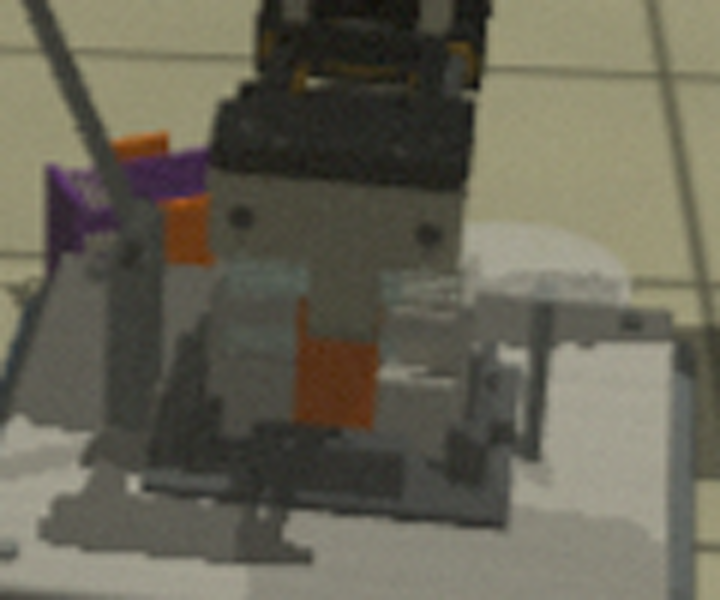

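View pics/wrist6.png

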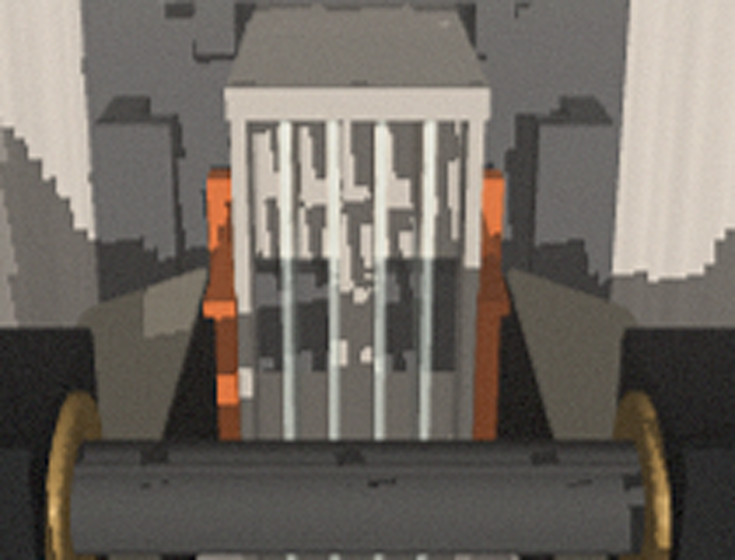

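Both catches show pressed flush against the rack, symmetric at crop (218,380) and (487,380). Lifting gently now.

```bash
python3 -m pendant '[[[0,0,-0.003],[0,0,0],0.03],[[0,0,-0.005],[0,0,0],0.03],[[0,0,-0.007],[0,0,0],0.03],[[0,0,0],[0,0,0],0.03]]'
python3 - <<'E'
from h import *
p,d=arm.get_image('side'); c=cv2.resize(p[200:300,300:420],None,fx=6,fy=6,interpolation=cv2.INTER_CUBIC);cv2.imwrite('pics/side7.png',c[:,:,::-1])
E
```

```text
clock: 11.6
position: [0.5135, 0.0927, 0.1173]
ee_rot: [0.151, 3.138, 0.001]
force: [0.7, 0.2, -1.6]
width: 0.403
```

View pics/side7.png

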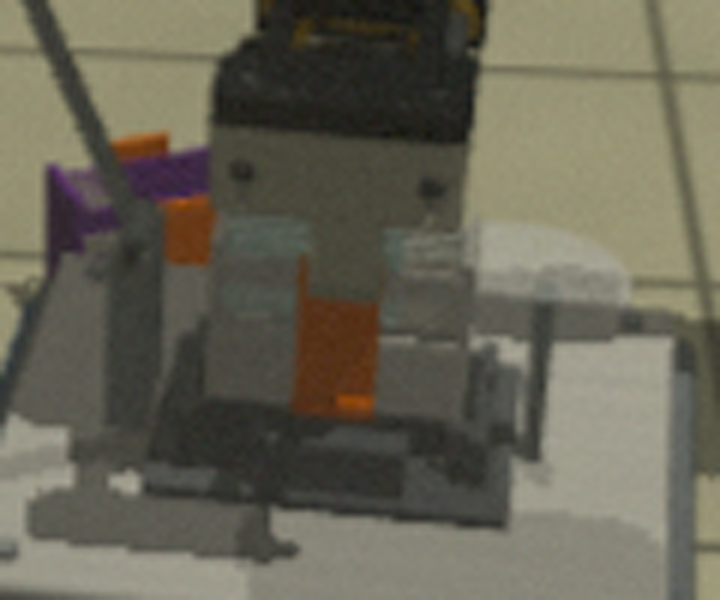

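The cassette has risen with the gripper, level, and the barbs are free. The force is about -1.6 N, which is its weight. Lifting on to about 140 mm.

```bash
python3 -m pendant '[[[0,0,-0.01],[0,0,0],0.03],[[0,0,-0.015],[0,0,0],0.03],[[0,0,-0.02],[0,0,0],0.03],[[0,0,-0.02],[0,0,0],0.03],[[0,0,-0.02],[0,0,0],0.03],[[0,0,-0.02],[0,0,0],0.03],[[0,0,-0.015],[0,0,0],0.03],[[0,0,-0.005],[0,0,0],0.03],[[0,0,0],[0,0,0],0.03],[[0,0,0],[0,0,0],0.03]]';python3 -m pendant '[[[0,0,0],[0,0,0],0.03],[[0,0,0],[0,0,0],0.03],[[0,0,0],[0,0,0],0.03],[[0,0,0],[0,0,0],0.03]]'
python3 - <<'E'
from h import *
np.set_printoptions(precision=4,suppress=True)
s=arm.observe(); print(s['position'],s['force'],s['width'],abs(s['dq']).max())
for n in ('side','scene','wrist'):
    s=arm.observe(); p,d=arm.get_image(n); 
    c={'side':p[120:320,270:470],'scene':p[80:320,190:470],'wrist':p[160:440,140:500]}[n]
    c=cv2.resize(c,None,fx=2.2,fy=2.2,interpolation=cv2.INTER_CUBIC);cv2.imwrite(f'pics/{n}8.png',c[:,:,::-1])
    if n=='wrist': feats(p,d,s)
    else:
        W=cloud(n,d)
        for l in ('cassette_center','beaker','bottle','dish'):
            for q in arm.masks_of(n,l)[:2]:
                X=W[q['pixels']&(d>0)]; print(n,l,round(q['conf'],2),np.round(q['rect']),np.median(X,0),np.percentile(X[:,2],[3,97]))
E
```

```text
clock: 12.9
position: [0.5127, 0.0925, 0.241]
ee_rot: [-0.151, -3.136, 0.001]
force: [0.1, 0.1, -1.4]
width: 0.398
clock: 13.4
position: [0.5132, 0.0925, 0.2416]
ee_rot: [-0.151, -3.137, 0.0]
force: [-0.2, 0.0, -1.7]
width: 0.398
[0.5132 0.0925 0.2416] [-0.248   0.0363 -1.6593] 0.39849347723958123 0.0021530814562747747
side cassette_center 0.94 [242. 295.  33.  46.] [0.7423 0.139  0.0466] [0.0043 0.0597]
side cassette_center 0.92 [361. 192.  53.  36.] [0.5209 0.1078 0.2465] [0.2191 0.274 ]
side beaker 0.6 [295. 346.  38.  64.] [0.619  0.3002 0.0583] [0.0047 0.0855]
side bottle 0.61 [384. 346.  38.  77.] [0.4676 0.3159 0.0765] [0.0094 0.1402]
side dish 0.68 [390. 245.  37.  14.] [ 0.4449 -0.1065  0.0202] [0.0176 0.0227]
scene cassette_center 0.87 [328. 171.  32.  63.] [0.5318 0.0892 0.2608] [0.07   0.2743]
scene cassette_center 0.84 [475. 308.  52.  44.] [0.752  0.2767 0.0486] [0.004  0.0589]
scene beaker 0.75 [438. 254.  40.  55.] [0.6192 0.2798 0.0543] [0.0011 0.0847]
scene beaker 0.5 [348. 225.  34.  32.] [0.636  0.0795 0.2552] [0.0733 0.2674]
scene bottle 0.63 [404. 192.  33.  64.] [0.4785 0.2837 0.0771] [0.0058 0.1387]
red 0
org 429
[[-0.0135  0.0162  0.2225]
 [-0.008   0.0183  0.2719]
 [ 0.0065  0.0244  0.2853]]
 top
[[-0.0326  0.0092  0.3385]
 [-0.0322  0.0096  0.339 ]
 [-0.0319  0.0102  0.3398]]
org 521
[[-0.0319 -0.0247  0.2226]
 [-0.0092 -0.0176  0.2718]
 [ 0.0058 -0.0118  0.3375]]
 top
[[-0.0242 -0.008   0.3523]
 [-0.0237 -0.0077  0.3529]
 [-0.0231 -0.0074  0.3536]]
```

View pics/side8.png

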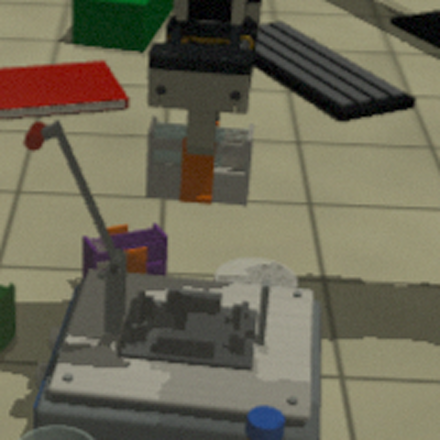

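View pics/wrist8.png

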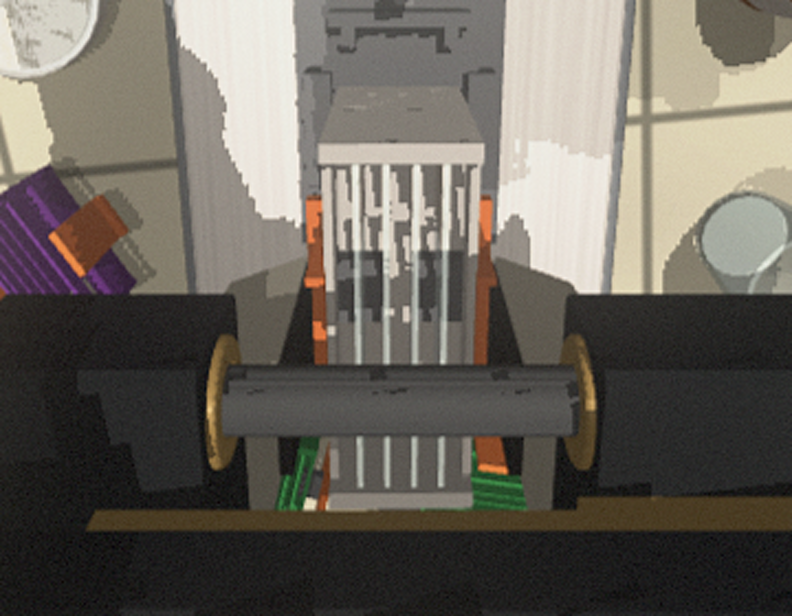

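View pics/scene8.png

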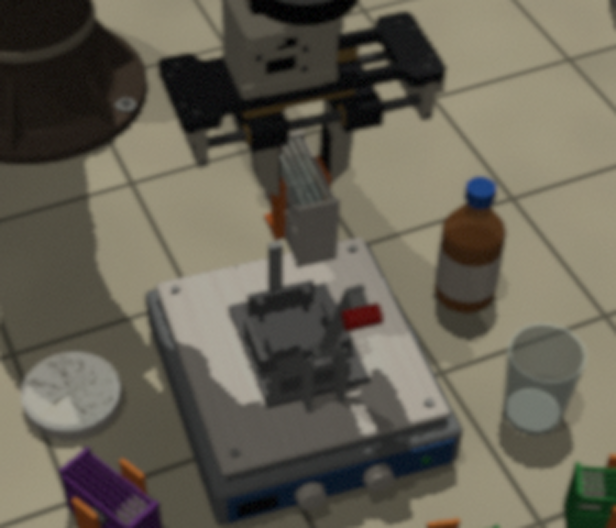

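```bash
python3 -c "
from cell import arm
print(arm.sign_off(), arm.observe()['clock'])"
```

```text
the job is handed in; nothing more can be done
the job is handed in; nothing more can be done
```

I swung the hasp by its red bar to about 2.0 rad and let go, and it stayed open. I then pinched both catches with 25 N and lifted the cassette straight up. The job was handed in at about 13.9 s, and no verdict is reported.

What my last checks showed:
- **Cassette:** it hangs level and still with its centre at about z = 0.246 m, roughly 140 mm above its seat. The fingers are all it touches. The remaining wrist force of about -1.6 N matches its weight.
- **Catches:** both look flush against the rack. Their tops moved in from about 25 mm to about 18 mm off centre on each side.
- **Hasp:** it is still leaning back past upright in the side view.
- **Bystanders:** the beaker and the bottle were within about 1 mm of their first positions. The dish network missed it in the last scene view. The side view's masks put it about 11 mm from its first reading, but they are partial, and I never touched it. In the pictures it stands where it was.

Two readings did not fit:
- **Opening:** it read about 37 mm while gripping, against the expected 40 mm. I put this down to the pads giving.
- **Upward force:** while pinching, the tool showed about 8 N upward, which disappeared once I lifted.

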